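Clip the pickup on the measuring fixture and hold the transducer block in its corner

TASK

Take the spring-clip pickup off its parking stand, clip it upright onto the upright tab of the measuring fixture, pushed down until it sits on the tab's top edge, and let go of it. Then set the aluminium transducer block down on the fixture's base plate and press it into the corner, long side flat against the longer fence and end flat against the shorter fence, and finish while still gripping the block and pressing it firmly on both fences at once. Leave the other things on the bench where they are.

Things in the scene. Friction and masses are not known exactly. Their poses are not given: they have to be found in the camera images.
- clip: Spring-clip pickup, black plastic, 20 mm wide (x), 71 mm tall, 70 g; small grey sensor pod low on its fixed lever. Origin on the hinge pin, x along the pin, z up. Fixed lever on the -y side: flat plate, outer face y = -13 mm, z -37 to +34 mm; the pod reaches y = -23 mm at z -37 to -11. Flat hub underside 6 mm below the pin sits on a plate's top edge. Parked upright on the stand at the start.
- clip_handles (a point): Where to squeeze the clip along its y: 25 mm above the pin, axes as the clip's. On a 6 mm plate the sprung handle (+y side) leans out to y = +26 mm at its top, about 27 mm above the pin. Fully squeezed (stop) both handles are upright and parallel, y = -13 to +13 mm. That takes about 12 N; 25 to 40 N is a sound grip.
- clip_jaw (a point): On the flat inner face of the fixed jaw, y = -3 mm and 30 mm below the pin in the clip's frame (the face spans 20 to 37 mm below the pin). Fully squeezed, the opposite jaw stands at about y = +14 mm, so the gap is about 17 mm from this face towards +y.
- clip_lever (a joint): Angle of the clip's sprung lever, rad: 0 shut (2 mm gap), about 0.13 when clipped on a 6 mm plate, 0.55 fully open (stop). A spring closes it (about 7 N at the jaws on a plate).
- stand: Parking stand, fixed: grey base 62 x 70 x 8 mm with an upright aluminium plate 30 mm wide (x), 6 mm thick (y), its top edge 64 mm above the bench. Origin under the plate's centre, on the bench. The clip starts on it with parallel axes, its pin 6 mm above the top edge.
- fixture: Measuring fixture, fixed: dark steel base plate 205 x 120 x 8 mm (x from -95 to +110 mm, y from -30 to +90 mm). Origin on the bench exactly below the inner corner of the two fences. The nest is on the +x, +y side of the corner: the longer fence stands along x, the shorter along y. Top of the plate 8 mm above the bench.
- fence_long: Longer steel fence on the fixture, 100 x 14 x 22 mm, its top 30 mm above the bench. Its working face is the plane y = 0 of the fixture, x from 0 to 100 mm. Origin at the inner corner, on the base plate's top; axes as the fixture's.
- fence_short: Shorter steel fence on the fixture, 14 x 50 x 22 mm, its top 30 mm above the bench. Its working face is the plane x = 0 of the fixture, y from 0 to 50 mm. Origin at the inner corner, on the base plate's top; axes as the fixture's.
- tab: Upright aluminium tab on the fixture, to the -x side of the shorter fence: 30 mm wide (along the fixture's x), 6 mm thick (along y), 56 mm tall. Origin under its centre, on the base plate's top, at x = -75, y = +30 mm of the fixture; axes as the fixture's.
- tab_top (a point): Middle of the tab's top edge, 64 mm above the bench; axes as the fixture's. A clip pushed fully down has its pin 6 mm above this point; it may face either way.
- block: Aluminium transducer block, a plain upright block 80 mm long (x), 44 mm wide (y), 66 mm tall, about 0.5 kg, the only one of that size; dark round mark and four screw heads on top. Origin at the centre of its underside, z up. Loose on the bench; either long side and either end may go to the fences. Gripped across its 44 mm width in the upper 30 mm, the fingers stay above the fences.
- meter: Bystander: grey hand-held meter lying flat, 150 x 78 x 42 mm, origin under its centre.
- cell: Bystander: round steel load cell, 72 mm across, 70 mm tall, origin under its centre.
- driver: Bystander: screwdriver with black handle, lying.
- adapter: Bystander: small black adapter box with two brass posts, 50 x 26 x 36 mm, origin under its centre.
- slug: Bystander: brass cylinder, 34 mm across, 30 mm tall, origin under its centre.
- gauge: Bystander: small square steel gauge block, 34 x 34 x 20 mm, origin under its centre.
- jar: Bystander: amber glass jar with black cap, 56 mm across, 75 mm tall, origin under its centre.
Not all that is in view belongs to the job. Leave any turquoise look-alike of the clip alone. Leave any brown look-alike of the fixture alone.

How it is judged:
On the way:
1. the pickup is clipped on the fixture's tab, seated, and let go (x of clip in the frame of tab_top between -0.014 and 0.014 m and y of clip in the frame of tab_top between -0.006 and 0.006 m and z of clip in the frame of tab_top between 0.002 and 0.014 m and angle between clip's own z axis and vertical below 0.2 rad and angle between the x axis of clip and the x axis of fixture, either way round below 0.25 rad and value of joint clip_lever between 0.06 and 0.28 rad and contact force between clip and tab above 2 N and contact force between the fingers and clip below 0.2 N), for 0.3 s.
At the end, for the whole second after the job is handed in: Clip released on the tab: pin within 14 mm along, 6 mm across, 2 to 14 mm above the top edge, upright (0.2 rad), jaws biting over 2 N. Block held by the fingers on the plate (3 mm), upright, parallel to the fences (0.04 rad), in the corner within 3 mm, over 1.5 N on each fence, at rest (all of step 1 and contact force between block and fence_long above 1.5 N and contact force between block and fence_short above 1.5 N and angle between the x axis of block and the x axis of fixture, either way round below 0.04 rad and angle between block's own z axis and vertical below 0.05 rad and x of block in the frame of fixture between 0.036 and 0.044 m and y of block in the frame of fixture between 0.019 and 0.025 m and z of block in the frame of fixture between 0.005 and 0.011 m and contact force between the fingers and block above 1.5 N and linear speed of block below 0.02 m/s); the arm keeps its last pose, push and grip.
It fails at once if another thing on the bench is disturbed (moved over 30 mm) (distance of any of meter, cell, driver, adapter, slug, gauge, jar from where it was at the start of the episode above 0.03 m).
It also fails if it takes over 64 s, if anything falls off the work surface, if the arm or the gripper's body presses on something with over 40 N, if the wrist force passes 120 N, or if a joint passes its speed limit or range.

ROBOT

A 6-joint arm with a two-finger parallel gripper is mounted at the origin on the work surface. World frame = base frame: x ahead of the robot, y to its left, z up, the work surface at z = 0. Lengths are in m, angles in rad, forces in N, time in s.
With the tool pointing down it reaches from about 0.3 to 0.875 m from the base axis. Payload 6.4 kg.
Tool frame: the origin (TCP) lies on the centre line of the jaws, within the pads' length; the fingertips stand manip.tip_reach ahead of it and the grasp point (between the pads) lies 2 mm behind it (manip.tip_reach is the distance from the TCP to the fingertips, in m); z points along the fingers, y is the direction in which the jaws open and shut (so a half turn about z gives the same grasp; the last joint's range is limited). The gripper opens to 88 mm and grips with 3 to 60 N. Pads are 18 mm wide; open, the fingers measure 123 mm over their backs; the gripper's body (75 mm by 187 mm) begins 45 mm behind the grasp point.
Start: joints at [-1.368, 0.181, 1.607, -0, 1.354, -0.206], TCP at [0.229, -0.528, 0.256] pointing down, gripper open.
Joint ranges: [-2.99, 2.99], [-0.89, 2.07], [0.3, 2.58], [-1.14, 4.28], [0, 2.63], [-3.12, 3.12]. Speed limits (rad/s): [2.57, 2.57, 3.01, 3.14, 3.14, 3.14].

INTERFACE

Orientations are given as a unit quaternion [x, y, z, w].
In Python, from workcell import sense, snapshot, get_calibration, order, manip gives the robot as it stands. The module is installed in compiled form; this text tells all that it offers.
- The arm moves only by the tool play_rows, never from a script. Its argument "steps" is a list of rows, each a list of 2 entries, a list of its own where there are three numbers: the shift along the world's x, y, z in m, then the turn, a rotation vector about the world's x, y, z in rad. In form: [[[x, y, z], [ax, ay, az]], ...]. A call has 1 to 8 rows; each row is the pose to reach, as a shift and turn from the pose measured when the call began; what a row does not reach only later rows make up. A row lasts 1/12 s, in which the tool goes at most 41.7 mm and 7.16 degrees, less where a joint would pass 70% of its speed; a pose out of reach is approached as far as the arm can. A call with a gripper value outside its range is refused whole. "hand" is the closure in counts, from 0 (fully open) to 255 (shut), set as the call begins (left out, the last holds). The fingers move at their own pace and stop on an object; "grip_force" is the grip in N (left out, the last holds). Time passes only in rows, so rows that repeat a pose let the fingers close. It gives the time, the measured TCP pose, the force and the opening at its end, in the units of the state.
- sense(): the state, without advancing time (a new reading comes with each control period).
- snapshot(name): name is "scene" or "top" or "wrist"; returns (picture, depth): 400x640x3 uint8, red, green, blue; 400x640 float32, m along the optical axis (not along the pixel's ray), 0 where there is no reading.
- get_calibration(name): a dict with "vertical_fov" (degrees; the focal length in pixels is half the picture's height over the tangent of half this angle, whatever the lens; pixels are square), "cx", "cy" (the principal point, pixels), "rvec" (rotation vector, rad) and "tvec" (3), from world to camera coordinates, as OpenCV has them; the wrist camera has in their place "hand_eye" (4x4, takes a point from camera to tool coordinates, whose origin is the TCP and whose axes are the flange's). Camera axes: x right, y down, z forward; pixel columns grow to the right and rows downward; lengths in m; the calibration is good to about 2 mm. A picture is of the moment at which its call begins: read the wrist's pose just before it. get_calibration takes no time and is no camera call.
- order.finish_job(): hands the job in, once; it reports no verdict.
The state is a dict: "t": time; "q": joint angles; "qd": joint speeds; "tau": joint torques, N m; "tool_pos": TCP position; "tool_rot": TCP orientation; "wrist_force": force on the tool from outside, world axes, zero at the start; "moment": the same for the moment, N m; "gripper_width": opening from 0.0 (shut) to 1.0 (fully open).
Only numpy, scipy, OpenCV 4.12 (cv2) and the standard library are available. Lean on these libraries where they do the work, as an engineer would, in place of code of your own. Each camera call takes 0.05 s, during which the arm holds its last target.

## Working session

There is one attempt and no reset: what is moved stays moved. The work goes in short steps, Python scripts to look and compute and a tool call to move; the robot and the scene stay as the last step left them, time stands still between calls to the robot, and variables do not carry over. Pictures are saved under pics/ and viewed, and the job is handed in when it is done.

Besides the shell and the picture viewer there is one more tool, called by a JSON object that holds its "op" and its "data", one argument or row to a line. play_rows: Moves the arm, as the interface text tells. Its arguments: {"type":"object","properties":{"steps":{"type":"array","items":{"type":"array"}},"hand":{"type":"number"},"grip_force":{"type":"number"}},"required":["steps"]}

```bash
mkdir -p pics; cat > h.py <<'E'
import numpy as np, cv2
from workcell import sense, snapshot, get_calibration, order, manip
from scipy.spatial.transform import Rotation as R
def cam(name,st=None):
    c=get_calibration(name)
    f=200/np.tan(np.radians(c["vertical_fov"])/2)
    if "rvec" in c:
        Rm=cv2.Rodrigues(np.array(c["rvec"],float))[0]; t=np.array(c["tvec"],float).ravel()
        Rw=Rm.T; o=-Rm.T@t
    else:
        H=np.array(c["hand_eye"]); Rt=R.from_quat(st["tool_rot"]).as_matrix()
        Rw=Rt@H[:3,:3]; o=Rt@H[:3,3]+np.array(st["tool_pos"])
    return f,c["cx"],c["cy"],Rw,o,c
def ray(C,u,v):
    f,cx,cy,Rw,o,_=C
    return Rw@np.array([(u-cx)/f,(v-cy)/f,1.0])
def plane(C,u,v,z):
    d=ray(C,u,v); o=C[4]; return o+d*(z-o[2])/d[2]
def cloud(C,D):
    f,cx,cy,Rw,o,_=C
    v,u=np.mgrid[0:D.shape[0],0:D.shape[1]]
    P=np.stack([(u-cx)/f*D,(v-cy)/f*D,D],-1)
    return P@Rw.T+o
def proj(C,p):
    f,cx,cy,Rw,o,_=C
    q=(np.atleast_2d(p)-o)@Rw; return np.c_[q[:,0]/q[:,2]*f+cx,q[:,1]/q[:,2]*f+cy]
def save(n,p): cv2.imwrite("pics/"+n+".png",cv2.cvtColor(p,cv2.COLOR_RGB2BGR))
E
python3 - <<'E'
from h import *
print(sense()); print(manip.tip_reach)
for n in ["scene","top","wrist"]:
    st=sense(); p,d=snapshot(n); C=cam(n,st); print(n,C[0],C[1],C[2],C[4],C[3].round(3).tolist(),[k for k in C[5]])
    save(n+"0",p); np.savez("pics/"+n+"0.npz",p=p,d=d)
    print((d>0).mean(), d[d>0].min(), d.max())
E
```

```text
{'t': 0.0, 'q': array([-1.36829377e+00,  1.81521718e-01,  1.60798846e+00,  1.95114064e-05,
        1.35380248e+00, -2.06269548e-01]), 'qd': array([ 0.00028522, -0.00022174, -0.00124574, -0.00206796,  0.0001753 ,
        0.00058713]), 'tau': array([-1.90942483e-03, -4.33875239e+01, -3.41847217e+01,  6.96589658e-02,
        3.86113347e-02, -1.47413407e-04]), 'tool_pos': array([ 0.22848738, -0.52710923,  0.25483043]), 'tool_rot': array([ 9.79185845e-01,  2.02963890e-01,  1.11448965e-05, -8.59978081e-04]), 'wrist_force': array([-0.0360596 , -0.27094772, -1.07049444]), 'moment': array([-0.05154502,  0.01499252,  0.00751153]), 'gripper_width': 0.997856290006209}
0.017
scene 439.98769746487795 318.95621408353924 198.44767231750336 [1.00988985 0.39819843 0.90614264] [[-0.698, 0.577, -0.423], [0.716, 0.552, -0.428], [-0.013, -0.602, -0.799]] ['vertical_fov', 'cx', 'cy', 'rvec', 'tvec']
0.99612890625 0.723971 3.153065
top 442.5501073367142 322.52630278597866 193.89381080586375 [ 0.45560906 -0.04392226  1.3290457 ] [[0.024, -0.996, 0.085], [-0.999, -0.022, 0.026], [-0.024, -0.085, -0.996]] ['vertical_fov', 'cx', 'cy', 'rvec', 'tvec']
0.99597265625 0.50658566 2.2299562
wrist 309.30168372540277 321.20281261876715 197.48054575878544 [ 0.29316094 -0.49886682  0.38305281] [[0.398, -0.882, -0.252], [-0.917, -0.383, -0.108], [-0.001, 0.274, -0.962]] ['vertical_fov', 'cx', 'cy', 'hand_eye']
0.9961484375 0.050865393 1.258554
```

View pics/scene0.png

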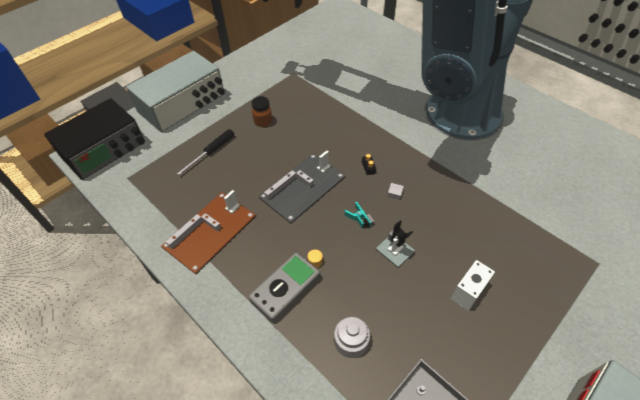

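View pics/top0.png

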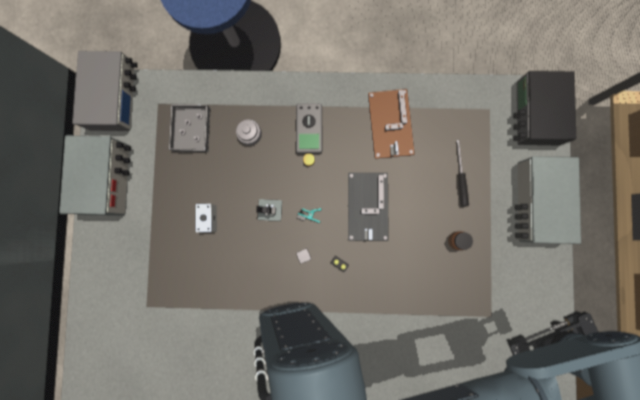

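View pics/wrist0.png

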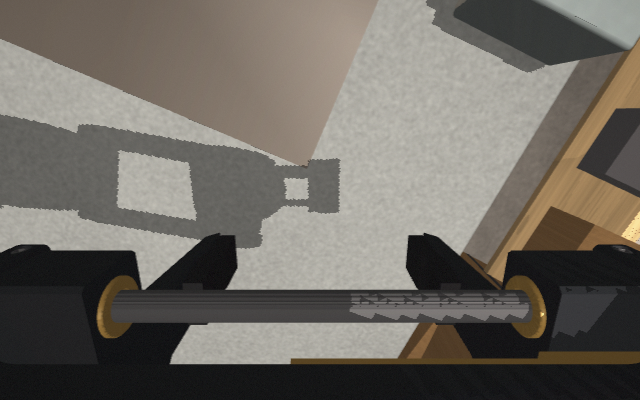

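```bash
python3 - <<'E'
from h import *
a=np.load("pics/top0.npz");b=np.load("pics/scene0.npz")
t=a["p"];s=b["p"]
im=np.hstack([cv2.resize(t[160:250,335:405],None,fx=5.5,fy=5.5,interpolation=cv2.INTER_CUBIC),cv2.resize(t[160:250,190:290],None,fx=4,fy=5.5)[:, :],])
save("z1",im); print(im.shape)
im=np.hstack([cv2.resize(s[140:230,250:355],None,fx=3.8,fy=5,interpolation=cv2.INTER_CUBIC),cv2.resize(s[210:300,365:465],None,fx=3.8,fy=5)])
save("z2",im); print(im.shape)
for n,z in (("top",a),("scene",b)):
    C=cam(n); P=cloud(C,z["d"])
    m=(z["d"]>0)
    for nm,(x0,x1,y0,y1) in dict(bench=(.3,.6,-.1,.1)).items():
        s_=m&(P[...,0]>x0)&(P[...,0]<x1)&(P[...,1]>y0)&(P[...,1]<y1); print(n,nm,np.percentile(P[...,2][s_],[5,25,50,75,95]))
C=cam("top")
for nm,u,v,z in [("fixcorner?",378,208,.03),("tab",369,234,.064),("clip",265,210,.09),("block",203.5,218,.066),("meter",309,120,.04),("turq",310,215,.02)]: print(nm,plane(C,u,v,z).round(3))
E
```

```text
(495, 785, 3)
(450, 779, 3)
top bench [-4.60865026e-03 -1.64154990e-03  7.25763318e-04  8.33581238e-03
  7.72522697e-01]
scene bench [-0.00235825 -0.00061251  0.00074569  0.00232968  0.01874958]
fixcorner? [ 0.528 -0.173  0.03 ]
tab [ 0.452 -0.145  0.064]
clip [0.512 0.149 0.09 ]
block [0.486 0.329 0.066]
meter [0.785 0.036 0.04 ]
turq [0.504 0.026 0.02 ]
```

View pics/z1.png

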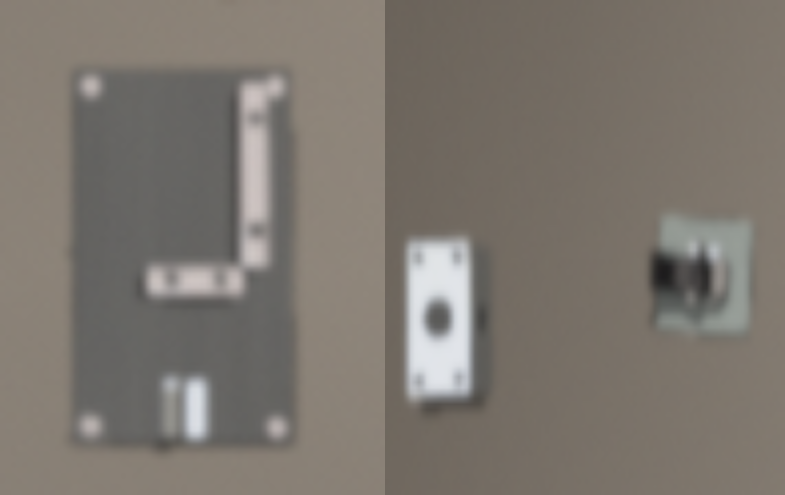

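View pics/z2.png

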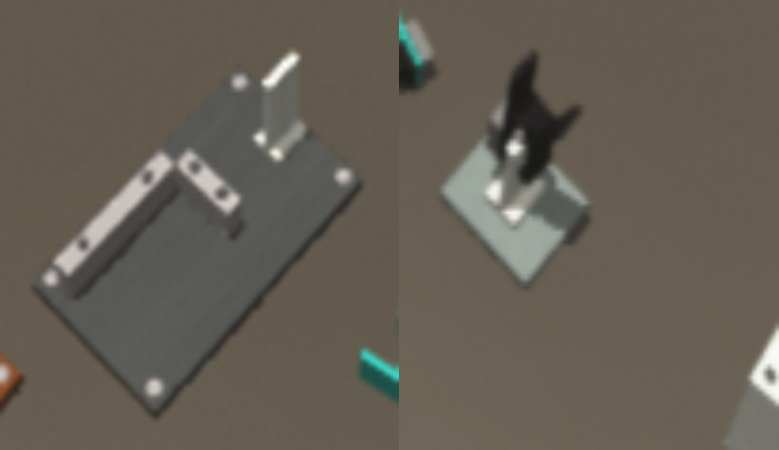

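{"op": "play_rows", "data": {
  "steps": [
    [[0.018,0.029,0.0],[0,0,-0.08]],
    [[0.036,0.058,0.0],[0,0,-0.16]],
    [[0.054,0.087,0.0],[0,0,-0.24]],
    [[0.072,0.116,0.0],[0,0,-0.32]],
    [[0.09,0.145,0.0],[0,0,-0.4]],
    [[0.108,0.174,0.0],[0,0,-0.41]],
    [[0.126,0.203,0.0],[0,0,-0.41]],
    [[0.144,0.232,0.0],[0,0,-0.41]]
  ],
  "hand": 0
}}

```text
t: 0.82
tool_pos: [0.3729, -0.2936, 0.2549]
tool_rot: [1.0, -0.001, 0.0, -0.001]
wrist_force: [1.0, 0.3, -0.1]
gripper_width: 0.999
```

{"op": "play_rows", "data": {
  "steps": [
    [[0.02,0.032,0.0],[0,0,0]],
    [[0.04,0.064,0.0],[0,0,0]],
    [[0.06,0.096,0.0],[0,0,0]],
    [[0.08,0.128,0.0],[0,0,0]],
    [[0.1,0.16,0.0],[0,0,0]],
    [[0.1,0.16,0.0],[0,0,0]],
    [[0.1,0.16,0.0],[0,0,0]]
  ]
}}

```text
t: 1.4
tool_pos: [0.4734, -0.1319, 0.2546]
tool_rot: [1.0, 0.001, -0.0, -0.001]
wrist_force: [0.1, 0.2, 0.6]
gripper_width: 1.004
```

```bash
cat > w.py <<'E'
from h import *
import sys
st=sense(); p,d=snapshot("wrist"); n=sys.argv[1]; save(n,p)
np.savez("pics/"+n+".npz",p=p,d=d,pos=st["tool_pos"],rot=st["tool_rot"])
print(st["t"],st["tool_pos"],R.from_quat(st["tool_rot"]).as_matrix().round(4).tolist(),st["wrist_force"],st["gripper_width"],np.abs(st["qd"]).max())
E
python3 w.py w1
```

```text
1.4 [ 0.47335141 -0.13187718  0.25464149] [[1.0, 0.0028, -0.0004], [0.0028, -1.0, 0.0015], [-0.0004, -0.0015, -1.0]] [0.13990658 0.24169198 0.61418524] 1.003574623950521 0.061076589941755376
```

View pics/w1.png

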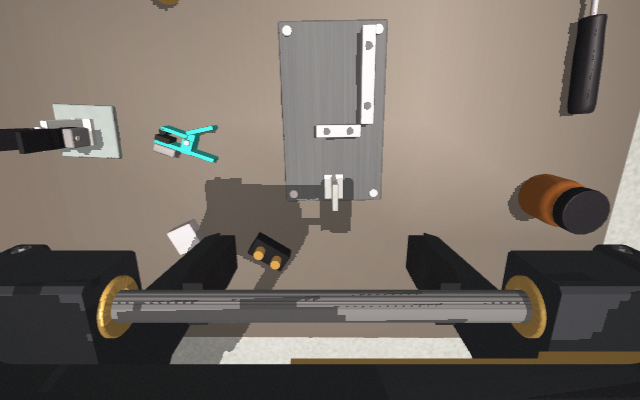

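```bash
python3 - <<'E'
from h import *
a=np.load("pics/w1.npz"); p=a["p"]
im=cv2.resize(p[10:215,265:400],None,fx=2.9,fy=2.9,interpolation=cv2.INTER_CUBIC)
im2=cv2.resize(p[90:170,0:135],None,fx=2.9,fy=2.9,interpolation=cv2.INTER_CUBIC)
im2=np.vstack([im2,np.zeros((im.shape[0]-im2.shape[0],im2.shape[1],3),np.uint8)])
save("z3",np.hstack([im,im2]))
E
```

```text
(no output)
```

View pics/z3.png

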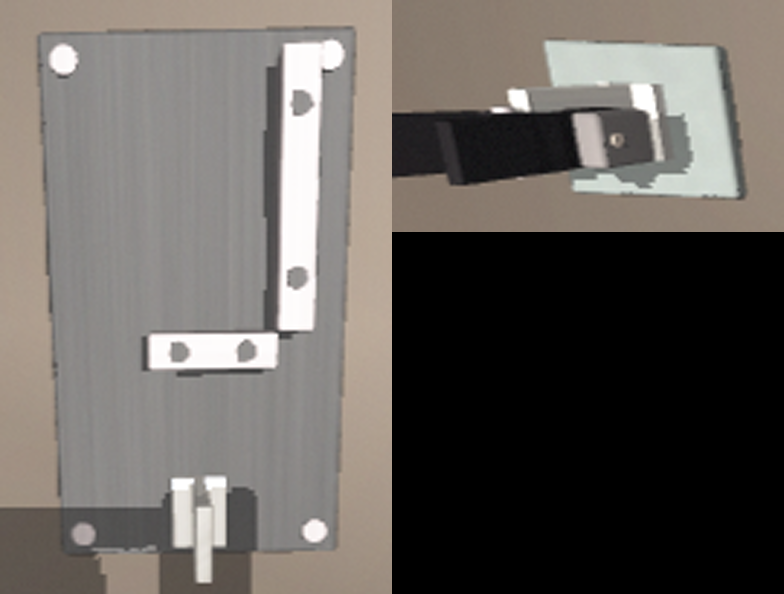

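```bash
python3 - <<'E'
from h import *
a=np.load("pics/w1.npz"); st=dict(tool_pos=a["pos"],tool_rot=a["rot"]); C=cam("wrist",st)
Z=lambda u,v:(265+(u+.5)/2.9-.5,10+(v+.5)/2.9-.5)
g=lambda u,v,z:plane(C,*Z(u,v),z)
b=[g(38,34,.008),g(355,28,.008),g(338,550,.008),g(65,552,.008)]
print("base",np.round(b,4).tolist())
x=(b[0]+b[1]-b[2]-b[3])/2; y=(b[0]+b[3]-b[1]-b[2])/2
print("len",np.linalg.norm(x),np.linalg.norm(y),"yaw",np.degrees(np.arctan2(x[1],x[0])),np.degrees(np.arctan2(-y[0],y[1])))
fl=[g(283,43,.03),g(279,329,.03),g(321,43,.03),g(314,329,.03)]
print("fl",np.round(fl,4).tolist(),np.degrees(np.arctan2(*(fl[0]-fl[1])[[1,0]])))
fs=[g(149,334,.03),g(277,332,.03)]
print("fs",np.round(fs,4).tolist(),np.degrees(np.arctan2(-(fs[0]-fs[1])[0],(fs[0]-fs[1])[1])))
tb=[g(197,507,.064),g(211,507,.064),g(213,582,.064),g(195,582,.064)]
print("tab",np.round(tb,4).tolist(),np.mean(tb,0))
# estimate of origin from base centre (local 7.5,30)
for nm,yaw in (("y",np.arctan2(x[1],x[0])),):
    Rz=R.from_euler('z',yaw).as_matrix(); c=np.mean(b,0); o=c-Rz@[.0075,.03,0]; print("orig from base",o, "tab pred",o+Rz@[-.075,.03,0])
E
```

```text
base [[0.6351, -0.0835, 0.008], [0.6374, -0.2018, 0.008], [0.4346, -0.207, 0.008], [0.4333, -0.0881, 0.008]]
len 0.20236959552922595 0.11858639124173537 yaw 1.3802870919788577 0.8894534078618732
fl [[0.6271, -0.1726, 0.03], [0.529, -0.175, 0.03], [0.6272, -0.186, 0.03], [0.5291, -0.1884, 0.03]] 1.379989357855836
fs [[0.527, -0.1252, 0.03], [0.5279, -0.1743, 0.03]] 1.0612168100360173
tab [[0.4671, -0.1433, 0.064], [0.4671, -0.1484, 0.064], [0.4383, -0.1497, 0.064], [0.4383, -0.1429, 0.064]] [ 0.45269766 -0.1460736   0.064     ]
orig from base [ 0.52831808 -0.17528623  0.008     ] tab pred [ 0.45261719 -0.14710155  0.008     ]
```

{"op": "play_rows", "data": {
  "steps": [
    [[0.003,0.037,0.0],[0,0,0]],
    [[0.006,0.074,0.0],[0,0,0]],
    [[0.009,0.111,-0.01],[0,0,0]],
    [[0.012,0.148,-0.01],[0,0,0]],
    [[0.015,0.185,-0.02],[0,0,0]],
    [[0.017,0.222,-0.02],[0,0,0]],
    [[0.02,0.259,-0.03],[0,0,0]],
    [[0.02,0.28,-0.03],[0,0,0]]
  ]
}}

```text
t: 2.12
tool_pos: [0.4922, 0.1479, 0.2231]
tool_rot: [1.0, -0.0, -0.001, -0.001]
wrist_force: [-0.6, -0.1, -0.1]
gripper_width: 1.0
```

{"op": "play_rows", "data": {
  "steps": [
    [[0,0,0],[0,0,0]],
    [[0,0,0],[0,0,0]]
  ]
}}

```text
t: 2.28
tool_pos: [0.492, 0.1471, 0.2226]
tool_rot: [1.0, -0.0, -0.002, -0.0]
wrist_force: [0.1, -0.6, -0.5]
gripper_width: 1.0
```

```bash
python3 w.py w2
```

```text
2.2833 [0.49203011 0.14713191 0.22258718] [[1.0, -0.0001, -0.0037], [-0.0001, -1.0, 0.001], [-0.0037, -0.001, -1.0]] [ 0.13959341 -0.62273343 -0.53479096] 0.99965300089248 0.03647641475988072
```

View pics/w2.png

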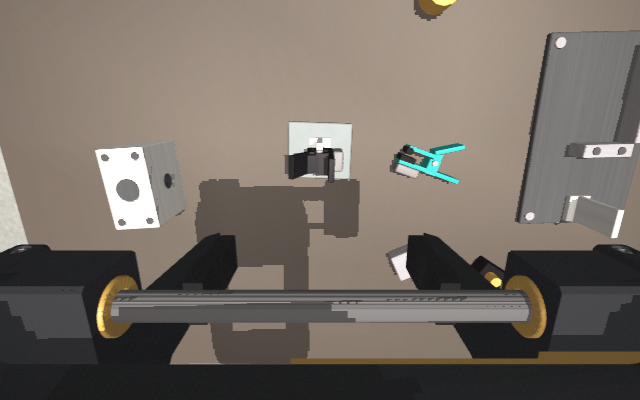

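```bash
python3 - <<'E'
from h import *
a=np.load("pics/w2.npz"); p=a["p"]
im=cv2.resize(p[115:190,275:360],None,fx=7,fy=7,interpolation=cv2.INTER_CUBIC)
save("z4",im)
im=cv2.resize(p[130:240,85:195],None,fx=5,fy=5,interpolation=cv2.INTER_CUBIC)
save("z5",im)
E
```

```text
(no output)
```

View pics/z4.png

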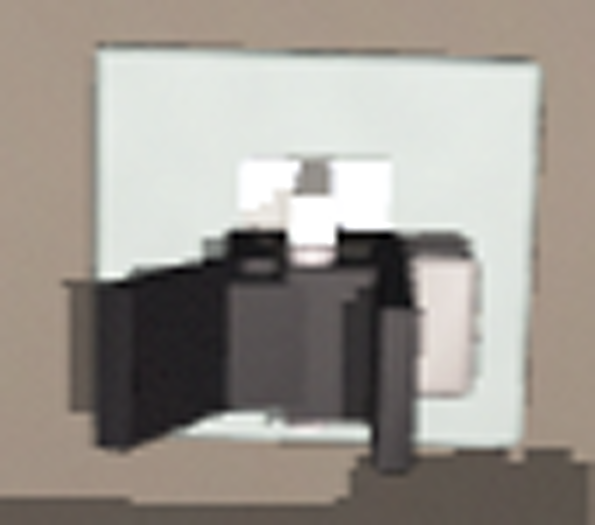

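View pics/z5.png

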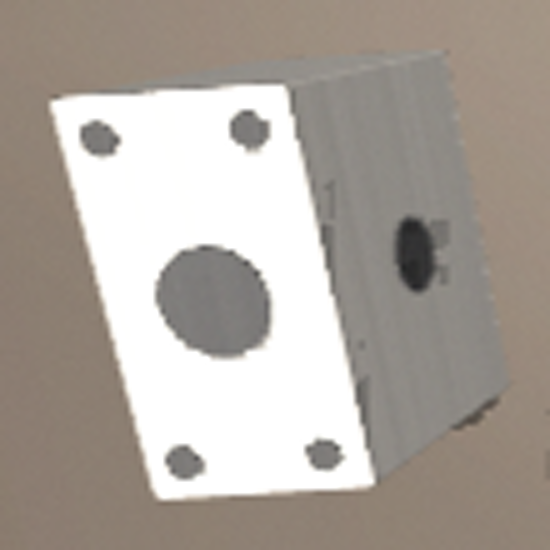

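```bash
python3 - <<'E'
from h import *
a=np.load("pics/w2.npz"); st=dict(tool_pos=a["pos"],tool_rot=a["rot"]); C=cam("wrist",st)
g=lambda u,v,z:plane(C,275+(u+.5)/7-.5,115+(v+.5)/7-.5,z)
ang=lambda d:np.degrees(np.arctan2(d[1],d[0]))
b=[g(97,48,.008),g(540,60,.008),g(522,447,.008)]
print("base",np.round(b,4).tolist()," centre",(b[0]+b[2])/2,"yaw",ang(b[0]-b[1])-90,ang(b[1]-b[2]),np.linalg.norm(b[0]-b[1]),np.linalg.norm(b[1]-b[2]))
f=[g(380,305,.104),g(414,308,.104),g(410,470,.104),g(374,470,.104)]
print("fixedtop",np.round(f,4).tolist(),np.mean(f,0),ang(f[1]-f[2]),ang(f[0]-f[3]))
s=[g(97,285,.097),g(97,447,.097)]
print("sprung",np.round(s,4).tolist(),ang(s[0]-s[1]))
tp=[g(290,195,.064),g(335,195,.064)]; print("platetop front",np.round(tp,4).tolist())
h=lambda u,v,z:plane(C,85+(u+.5)/5-.5,130+(v+.5)/5-.5,z)
k=[h(50,100,.066),h(287,85,.066),h(374,486,.066),h(157,499,.066)]
x=(k[0]+k[1]-k[2]-k[3])/2;y=(k[0]+k[3]-k[1]-k[2])/2
print("block",np.round(k,4).tolist(),np.mean(k,0),ang(x),ang(y)-90,np.linalg.norm(x),np.linalg.norm(y))
E
```

```text
base [[0.549, 0.183, 0.008], [0.5473, 0.1149, 0.008], [0.4863, 0.1161, 0.008]]  centre [0.51768218 0.14955189 0.008     ] yaw -1.488257552593069 -1.1482889647664873 0.0681663106067415 0.06093916790471957
fixedtop [[0.5244, 0.1415, 0.104], [0.5241, 0.1376, 0.104], [0.5051, 0.1379, 0.104], [0.5051, 0.1421, 0.104]] [0.51464483 0.13976398 0.104     ] -0.7458999400576618 -1.6621660459893375
sprung [[0.5256, 0.1745, 0.097], [0.5062, 0.1751, 0.097]] -1.6692596711313514
platetop front [[0.5326, 0.1524, 0.064], [0.5326, 0.1466, 0.064]]
block [[0.5262, 0.3555, 0.066], [0.529, 0.3115, 0.066], [0.4505, 0.307, 0.066], [0.4477, 0.3503, 0.066]] [0.48834028 0.33108001 0.066     ] 3.5328419962644797 3.6310539604927357 0.07865711796021453 0.04369811595450847
```

{"op": "play_rows", "data": {
  "steps": [
    [[0.01,0.001,-0.03],[0,0,-0.012]],
    [[0.024,0.003,-0.06],[0,0,-0.024]],
    [[0.024,0.003,-0.09],[0,0,-0.024]],
    [[0.024,0.003,-0.115],[0,0,-0.024]],
    [[0.024,0.003,-0.129],[0,0,-0.024]],
    [[0.024,0.003,-0.129],[0,0,-0.024]],
    [[0.024,0.003,-0.129],[0,0,-0.024]]
  ]
}}

```text
t: 2.92
tool_pos: [0.5163, 0.1474, 0.0936]
tool_rot: [1.0, -0.014, -0.002, -0.0]
wrist_force: [0.2, -0.3, 0.1]
gripper_width: 1.0
```

{"op": "play_rows", "data": {
  "steps": [
    [[0,0,0],[0,0,0]],
    [[0,0,0],[0,0,0]],
    [[0,0,0],[0,0,0]],
    [[0,0,0],[0,0,0]],
    [[0,0,0],[0,0,0]],
    [[0,0,0],[0,0,0]],
    [[0,0,0],[0,0,0]],
    [[0,0,0],[0,0,0]]
  ],
  "hand": 255,
  "grip_force": 32
}}

```text
t: 3.58
tool_pos: [0.5166, 0.1484, 0.0941]
tool_rot: [1.0, -0.014, -0.002, -0.001]
wrist_force: [-1.0, 10.6, 5.9]
gripper_width: 0.421
```

```bash
python3 w.py w3; python3 -c "
from h import *
p,d=snapshot('scene'); save('s3',cv2.resize(p[170:270,340:460],None,fx=5,fy=5))"
```

```text
3.5833 [0.51656783 0.1483586  0.09405456] [[0.9996, -0.028, -0.0037], [-0.028, -0.9996, 0.0022], [-0.0037, -0.0021, -1.0]] [-1.03427324 10.61864148  5.93044788] 0.4208530671382078 0.03583806427282642
```

View pics/w3.png

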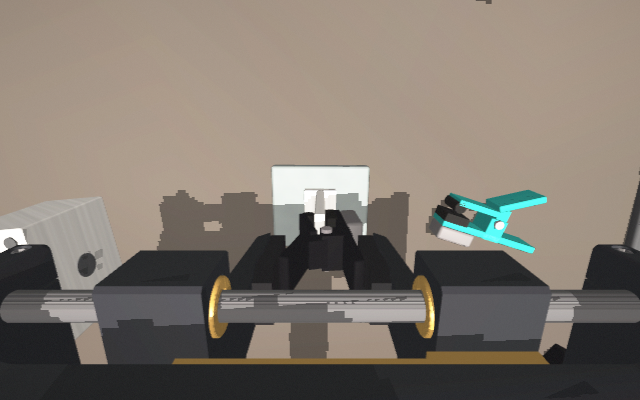

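View pics/s3.png

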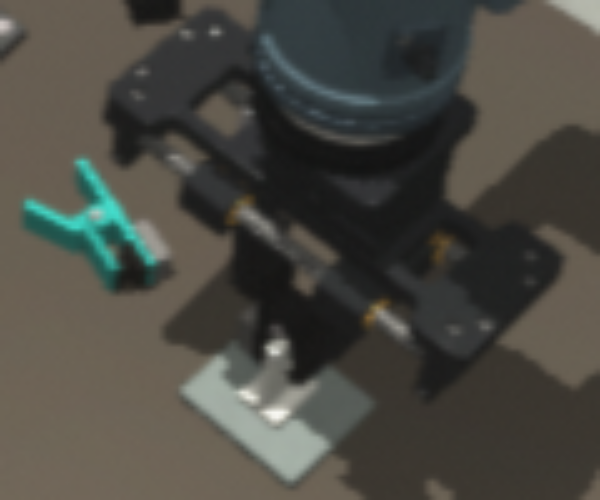

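{"op": "play_rows", "data": {
  "steps": [
    [[0,0.001,0],[0,0,0]],
    [[0,0.001,0],[0,0,0]],
    [[0,0.001,0],[0,0,0]],
    [[0,0.001,0],[0,0,0]]
  ]
}}

```text
t: 4.02
tool_pos: [0.5183, 0.1485, 0.0961]
tool_rot: [1.0, -0.013, -0.0, -0.0]
wrist_force: [-0.3, -1.6, 7.5]
gripper_width: 0.29
```

```bash
python3 w.py w4
```

```text
4.0167 [0.51831427 0.14851859 0.09607993] [[0.9996, -0.027, -0.0003], [-0.027, -0.9996, 0.0], [-0.0003, -0.0, -1.0]] [-0.30074711 -1.58951367  7.48908248] 0.28981115231045085 0.0023232079948376973
```

View pics/w4.png

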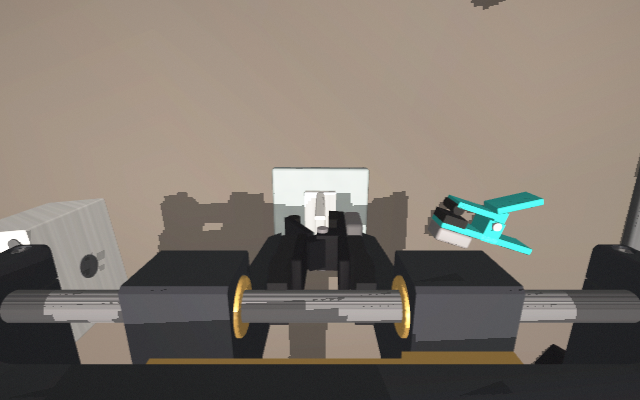

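{"op": "play_rows", "data": {
  "steps": [
    [[0,0,0.012],[0,0,0]],
    [[0,0,0.028],[0,0,0]],
    [[0,0,0.044],[0,0,0]],
    [[0,0,0.064],[0,0,0]],
    [[0,0,0.07],[0,0,0]],
    [[0,0,0.07],[0,0,0]]
  ]
}}

```text
t: 4.57
tool_pos: [0.5195, 0.1486, 0.1681]
tool_rot: [1.0, -0.013, 0.002, -0.0]
wrist_force: [-0.3, -0.2, -0.9]
gripper_width: 0.291
```

{"op": "play_rows", "data": {
  "steps": [
    [[-0.008,-0.036,0],[0,0,0.01]],
    [[-0.016,-0.072,0],[0,0,0.02]],
    [[-0.024,-0.108,0],[0,0,0.03]],
    [[-0.032,-0.144,0],[0,0,0.046]],
    [[-0.04,-0.18,0],[0,0,0.046]],
    [[-0.048,-0.216,0],[0,0,0.046]],
    [[-0.056,-0.252,0],[0,0,0.046]],
    [[-0.064,-0.285,0],[0,0,0.046]]
  ]
}}

```text
t: 5.23
tool_pos: [0.4541, -0.1379, 0.1669]
tool_rot: [1.0, 0.009, 0.001, -0.001]
wrist_force: [1.2, -0.8, -0.4]
gripper_width: 0.295
```

{"op": "play_rows", "data": {
  "steps": [
    [[0,-0.01,0],[0,0,0]],
    [[0,-0.01,0],[0,0,0]],
    [[0,-0.01,0],[0,0,0]]
  ]
}}

```text
t: 5.48
tool_pos: [0.4536, -0.1475, 0.166]
tool_rot: [1.0, 0.008, 0.0, -0.001]
wrist_force: [-0.0, 0.3, -0.3]
gripper_width: 0.294
```

```bash
python3 w.py w5;  python3 -c "
from h import *
p,d=snapshot('scene'); save('s5',cv2.resize(p[90:230,240:380],None,fx=4,fy=4))"
```

```text
5.4833 [ 0.45356281 -0.14752488  0.16595195] [[0.9999, 0.017, 0.0006], [0.017, -0.9999, 0.0027], [0.0006, -0.0027, -1.0]] [-0.04640625  0.25126936 -0.2649241 ] 0.29370296156667475 0.03740783867532889
```

View pics/w5.png

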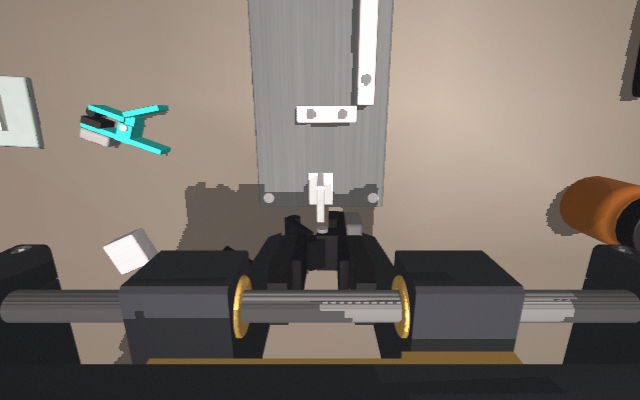

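View pics/s5.png

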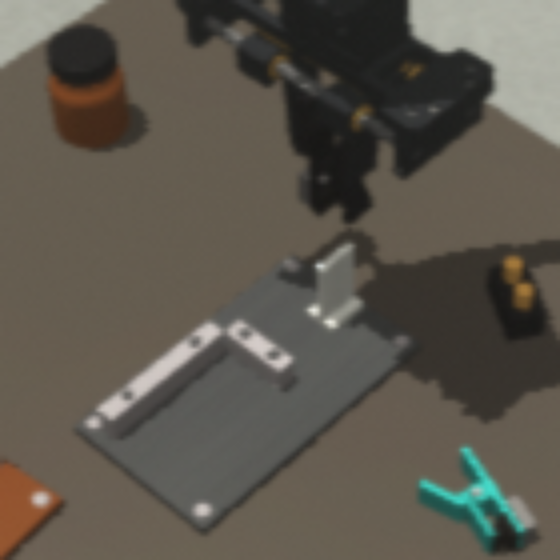

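```bash
python3 - <<'E'
from h import *
a=np.load("pics/w5.npz"); p=a["p"]
save("z6",cv2.resize(p[165:285,265:385],None,fx=5,fy=5,interpolation=cv2.INTER_CUBIC))
E
```

```text
(no output)
```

View pics/z6.png

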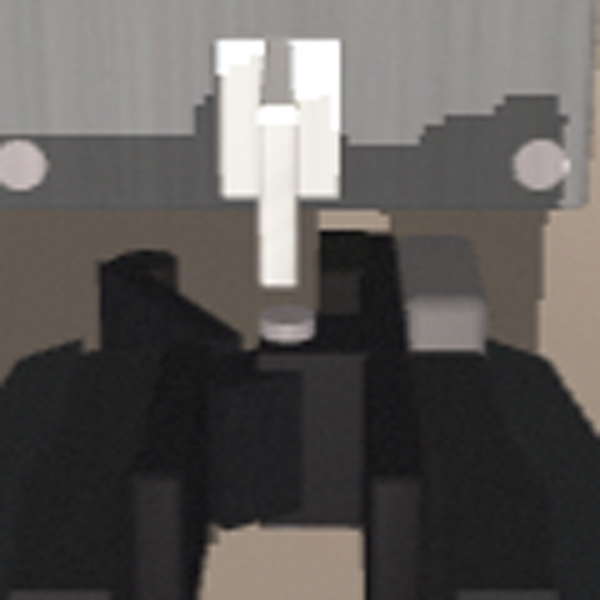

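```bash
python3 - <<'E'
from h import *
a=np.load("pics/w5.npz"); st=dict(tool_pos=a["pos"],tool_rot=a["rot"]); C=cam("wrist",st)
g=lambda u,v,z:plane(C,265+(u+.5)/5-.5,165+(v+.5)/5-.5,z).round(4)
print("tab",[g(u,v,.064).tolist() for u,v in ((259,106),(298,106),(297,285),(261,285))])
zp=a["pos"][2]-.026
print("pin",g(287,320,zp), "jaw tip inner",g(320,235,zp-.037),"handles top: ",g(135,480,zp+.034),g(180,480,zp+.034),g(372,480,zp+.034),g(420,480,zp+.034), "z",zp)
E
```

```text
tab [[0.4676, -0.143, 0.064], [0.4677, -0.1489, 0.064], [0.4386, -0.1494, 0.064], [0.4385, -0.1437, 0.064]]
pin [ 0.4628 -0.1474  0.14  ] jaw tip inner [ 0.46   -0.1517  0.103 ] handles top:  [ 0.4613 -0.1344  0.174 ] [ 0.4614 -0.1382  0.174 ] [ 0.4617 -0.1547  0.174 ] [ 0.4618 -0.1588  0.174 ] z 0.13995194914217485
```

{"op": "play_rows", "data": {
  "steps": [
    [[0.0,-0.002,-0.01],[0,0,0]],
    [[0.0,-0.002,-0.022],[0,0,0]],
    [[0.0,-0.002,-0.034],[0,0,0]],
    [[0.0,-0.002,-0.046],[0,0,0]],
    [[0.0,-0.002,-0.056],[0,0,0]],
    [[0.0,-0.002,-0.064],[0,0,0]],
    [[0.0,-0.002,-0.064],[0,0,0]],
    [[0.0,-0.002,-0.064],[0,0,0]]
  ]
}}

```text
t: 6.25
tool_pos: [0.4538, -0.1478, 0.1018]
tool_rot: [1.0, 0.01, -0.0, -0.002]
wrist_force: [0.2, 0.0, -0.0]
gripper_width: 0.289
```

{"op": "play_rows", "data": {
  "steps": [
    [[0,0,-0.003],[0,0,0]],
    [[0,0,-0.006],[0,0,0]],
    [[0,0,-0.008],[0,0,0]],
    [[0,0,-0.008],[0,0,0]]
  ]
}}

```text
t: 6.58
tool_pos: [0.4546, -0.1486, 0.0956]
tool_rot: [1.0, 0.01, 0.001, -0.001]
wrist_force: [-6.1, 0.6, 14.4]
gripper_width: 0.291
```

```bash
python3 w.py w6;  python3 -c "
from h import *
p,d=snapshot('scene'); save('s6',cv2.resize(p[90:230,240:380],None,fx=4,fy=4))
a=np.load('pics/w6.npz');save('z7',cv2.resize(a['p'][165:285,265:385],None,fx=5,fy=5,interpolation=cv2.INTER_CUBIC))"
```

```text
6.5833 [ 0.4545925  -0.14859917  0.09563108] [[0.9998, 0.0208, 0.0011], [0.0208, -0.9998, 0.0016], [0.0011, -0.0016, -1.0]] [-6.05721741  0.58202486 14.37914742] 0.2909351330374205 0.003978696076295264
```

View pics/z7.png

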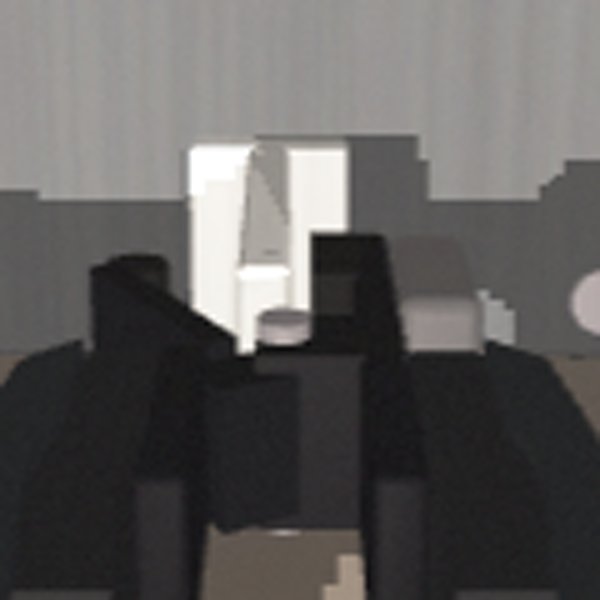

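View pics/s6.png

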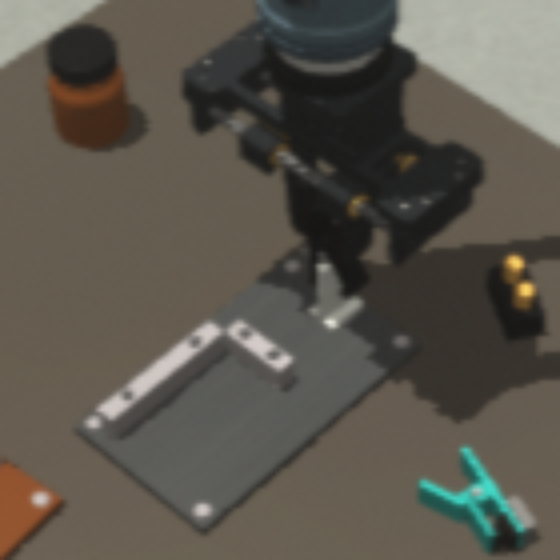

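{"op": "play_rows", "data": {
  "steps": [
    [[0,0.001,-0.001],[0,0,0]],
    [[0,0.002,-0.001],[0,0,0]],
    [[0,0.002,-0.001],[0,0,0]]
  ]
}}

```text
t: 6.93
tool_pos: [0.4555, -0.1475, 0.0958]
tool_rot: [1.0, 0.01, 0.002, 0.0]
wrist_force: [-1.6, -1.5, 6.8]
gripper_width: 0.287
```

{"op": "play_rows", "data": {
  "steps": [
    [[0,0,0],[0,0,0]],
    [[0,0,0],[0,0,0]],
    [[0,0,0],[0,0,0]],
    [[0,0,0],[0,0,0]],
    [[0,0,0],[0,0,0]],
    [[0,0,0],[0,0,0]],
    [[0,0,0],[0,0,0]],
    [[0,0,0],[0,0,0]]
  ],
  "hand": 0
}}

```text
t: 7.6
tool_pos: [0.4555, -0.1475, 0.0957]
tool_rot: [1.0, 0.01, 0.002, 0.0]
wrist_force: [-0.4, 0.2, 0.3]
gripper_width: 0.87
```

```bash
python3 w.py w8;  python3 -c "
from h import *
a=np.load('pics/w8.npz');save('z8',cv2.resize(a['p'][165:285,245:405],None,fx=5,fy=5,interpolation=cv2.INTER_CUBIC))"
```

```text
7.6 [ 0.45552134 -0.14745687  0.09572167] [[0.9998, 0.0208, 0.0036], [0.0208, -0.9998, -0.0005], [0.0036, 0.0005, -1.0]] [-0.38314422  0.17238796  0.31257273] 0.8701317215645377 0.0020650607173382236
```

View pics/z8.png

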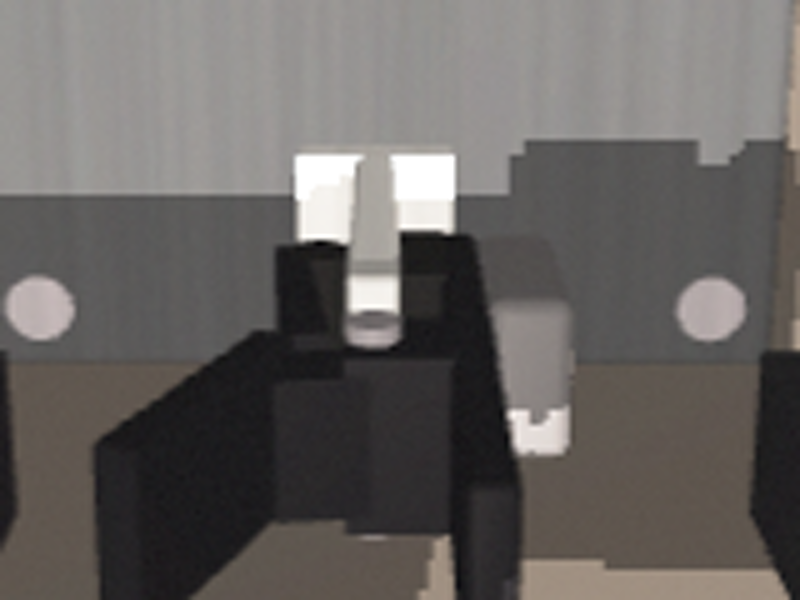

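{"op": "play_rows", "data": {
  "steps": [
    [[0,0,0.02],[0,0,0]],
    [[0,0,0.05],[0,0,0]],
    [[0,0,0.085],[0,0,0]],
    [[0,0,0.12],[0,0,0]],
    [[0,0,0.13],[0,0,0]],
    [[0,0,0.13],[0,0,0]]
  ]
}}

```text
t: 8.15
tool_pos: [0.4574, -0.1486, 0.2293]
tool_rot: [1.0, 0.01, 0.005, 0.002]
wrist_force: [-0.7, -0.1, -0.4]
gripper_width: 1.003
```

```bash
python3 w.py w9;  python3 -c "
from h import *
a=np.load('pics/w9.npz');save('z9',cv2.resize(a['p'][130:240,255:385],None,fx=5,fy=5,interpolation=cv2.INTER_CUBIC))
p,d=snapshot('scene'); save('s9',cv2.resize(p[130:230,250:360],None,fx=5,fy=5))"
```

```text
8.15 [ 0.45740277 -0.14858344  0.22927027] [[0.9997, 0.0209, 0.0098], [0.0209, -0.9998, -0.0044], [0.0097, 0.0046, -0.9999]] [-0.6863776  -0.11589277 -0.37229522] 1.0033239308904576 0.06851899378801118
```

View pics/z9.png

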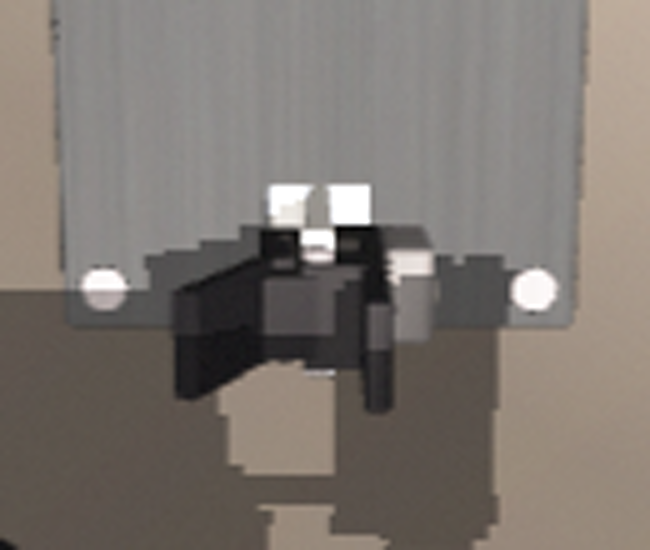

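View pics/s9.png

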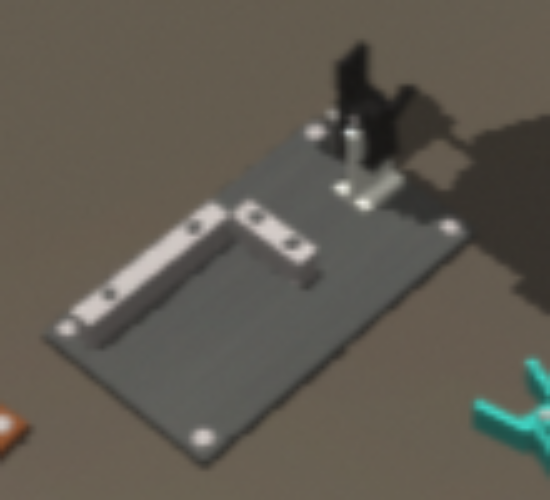

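{"op": "play_rows", "data": {
  "steps": [
    [[0.002,0.036,0],[0.001,0.002,0.01]],
    [[0.004,0.072,0],[0.002,0.004,0.02]],
    [[0.006,0.108,0],[0.003,0.006,0.03]],
    [[0.008,0.144,0],[0.004,0.008,0.04]],
    [[0.01,0.18,0],[0.004,0.01,0.04]],
    [[0.012,0.216,0],[0.004,0.01,0.04]],
    [[0.014,0.252,0],[0.004,0.01,0.04]],
    [[0.016,0.288,0],[0.004,0.01,0.04]]
  ]
}}

```text
t: 8.92
tool_pos: [0.4695, 0.1424, 0.2222]
tool_rot: [1.0, 0.03, -0.006, -0.002]
wrist_force: [1.2, -0.8, -1.1]
gripper_width: 0.997
```

{"op": "play_rows", "data": {
  "steps": [
    [[0.002,0.035,0],[0,0,0]],
    [[0.004,0.07,0],[0,0,0]],
    [[0.006,0.105,0],[0,0,0]],
    [[0.008,0.14,0],[0,0,0]],
    [[0.01,0.175,0],[0,0,0]],
    [[0.01,0.185,0],[0,0,0]],
    [[0.01,0.185,0],[0,0,0]],
    [[0.01,0.185,0],[0,0,0]]
  ]
}}

```text
t: 9.58
tool_pos: [0.4783, 0.3267, 0.2198]
tool_rot: [0.999, 0.031, -0.007, -0.001]
wrist_force: [0.1, -0.9, 0.4]
gripper_width: 1.0
```

```bash
python3 w.py w10;  python3 -c "
from h import *
a=np.load('pics/w10.npz');save('z10',cv2.resize(a['p'][90:240,245:395],None,fx=4,fy=4,interpolation=cv2.INTER_CUBIC))"
```

```text
9.5833 [0.47833521 0.32671777 0.21981409] [[0.998, 0.0618, -0.015], [0.0618, -0.9981, 0.0012], [-0.0149, -0.0021, -0.9999]] [ 0.09424924 -0.91173256  0.42719111] 1.0003863726310018 0.03110697053893263
```

View pics/z10.png

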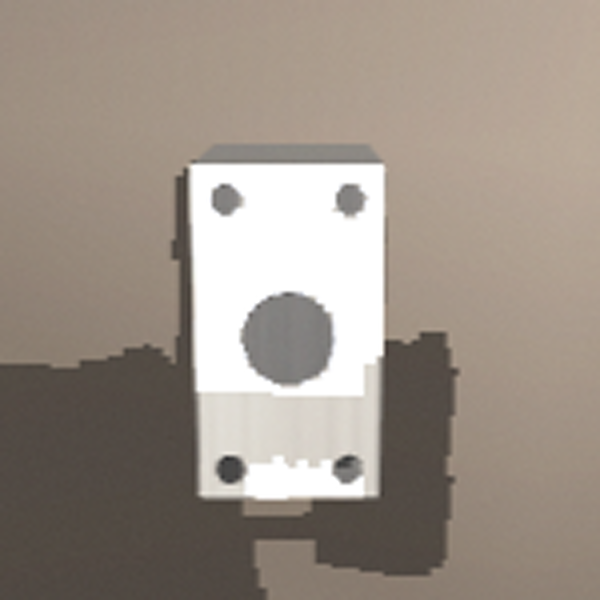

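```bash
python3 - <<'E'
from h import *
a=np.load("pics/w10.npz"); st=dict(tool_pos=a["pos"],tool_rot=a["rot"]); C=cam("wrist",st)
h=lambda u,v,z:plane(C,245+(u+.5)/4-.5,90+(v+.5)/4-.5,z)
ang=lambda d:np.degrees(np.arctan2(d[1],d[0]))
k=[h(189,163,.066),h(385,163,.066),h(378,496,.066),h(198,496,.066)]
x=(k[0]+k[1]-k[2]-k[3])/2;y=(k[0]+k[3]-k[1]-k[2])/2
print("block",np.round(k,4).tolist(),np.mean(k,0),ang(x),ang(y)-90,np.linalg.norm(x),np.linalg.norm(y))
print(sense()["tool_rot"],sense()["tool_pos"])
E
```

```text
block [[0.5266, 0.3566, 0.066], [0.5294, 0.3131, 0.066], [0.4509, 0.3084, 0.066], [0.4481, 0.3517, 0.066]] [0.48875655 0.33244244 0.066     ] 3.4837771865744385 3.5944669552549016 0.07864270430704777 0.04349213137965018
[ 9.99516341e-01  3.02594927e-02 -7.10793840e-03 -9.61707531e-04] [0.47870652 0.32609417 0.22037822]
```

{"op": "play_rows", "data": {
  "steps": [
    [[0.005,0.003,-0.03],[0,-0.007,0]],
    [[0.01,0.006,-0.06],[-0.001,-0.014,0]],
    [[0.01,0.006,-0.09],[-0.001,-0.014,0]],
    [[0.01,0.006,-0.12],[-0.001,-0.014,0]],
    [[0.01,0.006,-0.145],[-0.001,-0.014,0]],
    [[0.01,0.006,-0.165],[-0.001,-0.014,0]],
    [[0.01,0.006,-0.166],[-0.001,-0.014,0]],
    [[0.01,0.006,-0.166],[-0.001,-0.014,0]]
  ]
}}

```text
t: 10.3
tool_pos: [0.488, 0.3301, 0.0532]
tool_rot: [1.0, 0.029, -0.002, 0.0]
wrist_force: [-0.4, 0.2, 0.2]
gripper_width: 1.001
```

```bash
python3 w.py w11
```

```text
10.3 [0.48796071 0.33006886 0.05324532] [[0.9983, 0.0585, -0.0034], [0.0585, -0.9983, -0.0011], [-0.0035, 0.0008, -1.0]] [-0.38996017  0.23662339  0.17367014] 1.0007367169675805 0.039916575147099585
```

View pics/w11.png

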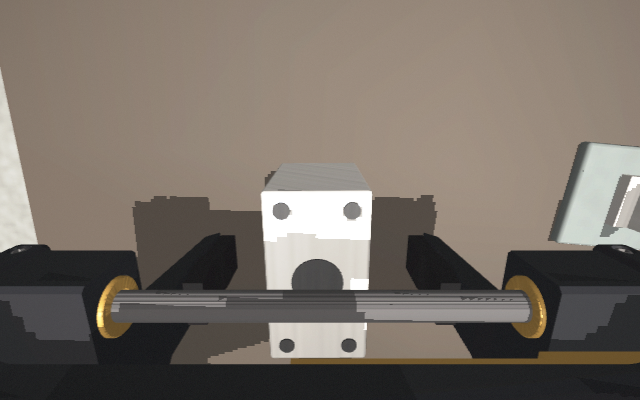

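{"op": "play_rows", "data": {
  "steps": [
    [[0,0.001,0],[0,0,0]],
    [[0,0.001,0],[0,0,0]],
    [[0,0.001,0],[0,0,0]],
    [[0,0.001,0],[0,0,0]],
    [[0,0.001,0],[0,0,0]],
    [[0,0.001,0],[0,0,0]],
    [[0,0.001,0],[0,0,0]],
    [[0,0.001,0],[0,0,0]]
  ],
  "hand": 255,
  "grip_force": 45
}}

```text
t: 11.02
tool_pos: [0.4892, 0.332, 0.055]
tool_rot: [1.0, 0.03, -0.0, -0.0]
wrist_force: [-0.7, 1.1, 2.0]
gripper_width: 0.491
```

{"op": "play_rows", "data": {
  "steps": [
    [[0,0,0],[0,0,0]],
    [[0,0,0],[0,0,0]],
    [[0,0,0],[0,0,0]]
  ]
}}

```text
t: 11.27
tool_pos: [0.4891, 0.332, 0.0549]
tool_rot: [1.0, 0.03, -0.0, -0.0]
wrist_force: [-0.8, -0.8, 2.2]
gripper_width: 0.494
```

```bash
python3 w.py w12; python3 - <<'E'
from h import *
a=np.load("pics/w12.npz");save('z12',cv2.resize(a['p'][140:380,200:440],None,fx=2.4,fy=2.4,interpolation=cv2.INTER_CUBIC))
E
```

```text
11.2667 [0.48912735 0.33195738 0.05494969] [[0.9982, 0.0593, -0.0005], [0.0593, -0.9982, 0.0001], [-0.0005, -0.0001, -1.0]] [-0.76679251 -0.79553322  2.1871367 ] 0.493604447764735 0.0026917018940777076
```

View pics/z12.png

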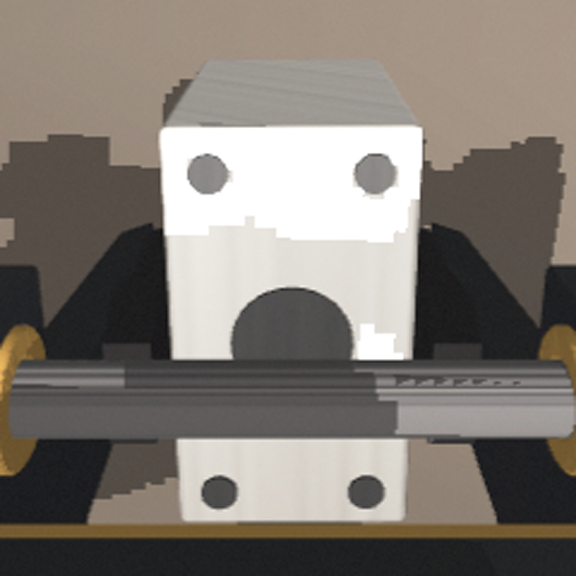

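{"op": "play_rows", "data": {
  "steps": [
    [[0,0,0.015],[0,0,0]],
    [[0,0,0.04],[0,0,0]],
    [[0,0,0.07],[0,0,0]],
    [[0,0,0.095],[0,0,0]],
    [[0,0,0.1],[0,0,0]],
    [[0,0,0.1],[0,0,0]]
  ]
}}

```text
t: 11.82
tool_pos: [0.4901, 0.3324, 0.1563]
tool_rot: [1.0, 0.03, 0.001, -0.001]
wrist_force: [-0.4, 0.7, -4.6]
gripper_width: 0.494
```

{"op": "play_rows", "data": {
  "steps": [
    [[0.006,-0.03,0],[0,0,-0.01]],
    [[0.012,-0.06,0],[0,0,-0.02]],
    [[0.018,-0.09,0],[0,0,-0.03]],
    [[0.024,-0.12,0],[0,0,-0.037]],
    [[0.03,-0.15,0],[0,0,-0.037]],
    [[0.036,-0.18,0],[0,0,-0.037]],
    [[0.042,-0.21,0],[0,0,-0.037]],
    [[0.048,-0.24,0],[0,0,-0.037]]
  ]
}}

```text
t: 12.48
tool_pos: [0.5363, 0.091, 0.1533]
tool_rot: [1.0, 0.011, -0.001, -0.001]
wrist_force: [0.8, -0.7, -4.4]
gripper_width: 0.496
```

{"op": "play_rows", "data": {
  "steps": [
    [[0.006,-0.033,0],[0,0,0]],
    [[0.012,-0.066,0],[0,0,0]],
    [[0.018,-0.099,0],[0,0,0]],
    [[0.024,-0.132,0],[0,0,0]],
    [[0.03,-0.165,0],[0,0,0]],
    [[0.036,-0.198,0],[0,0,0]],
    [[0.04,-0.226,0],[0,0,0]],
    [[0.04,-0.232,0],[0,0,0]]
  ]
}}

```text
t: 13.15
tool_pos: [0.5755, -0.1451, 0.1505]
tool_rot: [1.0, 0.009, -0.002, -0.001]
wrist_force: [0.8, 0.0, -2.9]
gripper_width: 0.499
```

{"op": "play_rows", "data": {
  "steps": [
    [[0,0,0],[0,0,0]],
    [[0,0,0],[0,0,0]]
  ]
}}

```text
t: 13.32
tool_pos: [0.5737, -0.1449, 0.1475]
tool_rot: [1.0, 0.008, -0.005, -0.002]
wrist_force: [-0.0, 0.4, -5.5]
gripper_width: 0.499
```

```bash
python3 w.py w13;  python3 -c "
from h import *
p,d=snapshot('scene'); save('s13',cv2.resize(p[100:230,220:380],None,fx=5,fy=4.5))"
```

```text
13.3167 [ 0.57368392 -0.14492013  0.1475057 ] [[0.9998, 0.0169, -0.0092], [0.017, -0.9998, 0.0036], [-0.0091, -0.0037, -1.0]] [-0.04706227  0.4260168  -5.51054886] 0.49856430849304467 0.032089922633916315
```

View pics/w13.png

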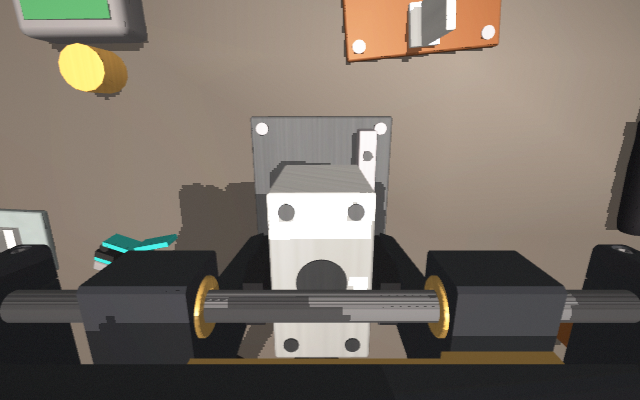

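View pics/s13.png

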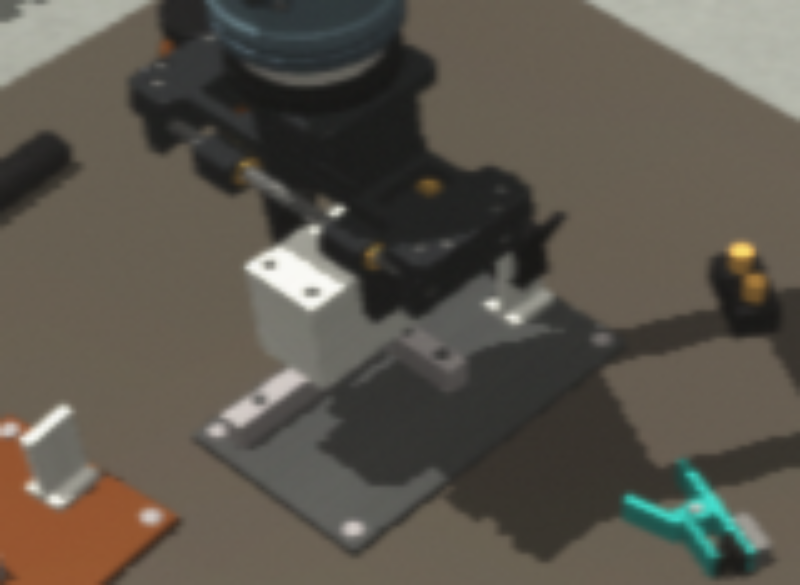

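{"op": "play_rows", "data": {
  "steps": [
    [[0.005,0.007,0],[-0.002,-0.005,0.005]],
    [[0.005,0.007,-0.015],[-0.003,-0.009,0.005]],
    [[0.005,0.007,-0.035],[-0.003,-0.009,0.005]],
    [[0.005,0.007,-0.055],[-0.003,-0.009,0.005]],
    [[0.005,0.007,-0.07],[-0.003,-0.009,0.005]],
    [[0.005,0.007,-0.076],[-0.003,-0.009,0.005]],
    [[0.005,0.007,-0.076],[-0.003,-0.009,0.005]],
    [[0.005,0.007,-0.076],[-0.003,-0.009,0.005]]
  ]
}}

```text
t: 14.08
tool_pos: [0.5797, -0.1357, 0.073]
tool_rot: [1.0, 0.013, 0.001, -0.0]
wrist_force: [0.1, -0.5, -3.7]
gripper_width: 0.495
```

```bash
python3 w.py w14
```

```text
14.0833 [ 0.57972665 -0.13569632  0.07301753] [[0.9997, 0.0254, 0.0016], [0.0254, -0.9997, 0.0003], [0.0016, -0.0002, -1.0]] [ 0.06664928 -0.46241469 -3.67134078] 0.4948339553997014 0.019533542382758805
```

View pics/w14.png

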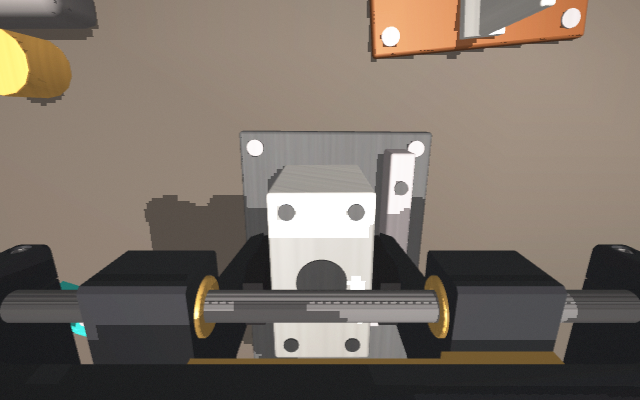

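{"op": "play_rows", "data": {
  "steps": [
    [[0,0,-0.005],[0,0,-0.003]],
    [[0,0,-0.009],[0,0,-0.003]],
    [[0,0,-0.011],[0,0,-0.003]],
    [[0,0,-0.011],[0,0,-0.003]],
    [[0,0,-0.011],[0,0,-0.003]]
  ]
}}

```text
t: 14.55
tool_pos: [0.5805, -0.1363, 0.0631]
tool_rot: [1.0, 0.011, 0.002, 0.0]
wrist_force: [0.6, 0.4, -1.5]
gripper_width: 0.493
```

{"op": "play_rows", "data": {
  "steps": [
    [[0,-0.005,-0.001],[0,0,0]],
    [[0,-0.01,-0.001],[0,0,0]],
    [[0,-0.014,-0.001],[0,0,0]],
    [[0,-0.017,-0.001],[0,0,0]],
    [[0,-0.018,-0.001],[0,0,0]],
    [[0,-0.018,-0.001],[0,0,0]]
  ]
}}

```text
t: 15.05
tool_pos: [0.5813, -0.1522, 0.063]
tool_rot: [1.0, 0.01, 0.002, -0.002]
wrist_force: [0.4, 13.7, 8.2]
gripper_width: 0.497
```

```bash
python3 -c "
from h import *
s=sense();print(s['tool_pos'],s['wrist_force'],s['moment'],R.from_quat(s['tool_rot']).as_matrix().round(4).tolist())"
```

```text
[ 0.5812584  -0.15221893  0.06303645] [ 0.4219165  13.67656635  8.24661154] [ 2.18439749  0.10694801 -0.43652734] [[0.9998, 0.0205, 0.0049], [0.0205, -0.9998, 0.0036], [0.005, -0.0035, -1.0]]
```

{"op": "play_rows", "data": {
  "steps": [
    [[-0.005,-0.001,0],[0,0,0]],
    [[-0.01,-0.001,0],[0,0,0]],
    [[-0.013,-0.001,0],[0.003,0.004,0]],
    [[-0.015,-0.001,0],[0.003,0.004,0]],
    [[-0.016,-0.001,0],[0.003,0.004,0]],
    [[-0.016,-0.001,0],[0.003,0.004,0]]
  ]
}}

```text
t: 15.55
tool_pos: [0.568, -0.1526, 0.0638]
tool_rot: [1.0, 0.009, 0.004, -0.004]
wrist_force: [10.7, 6.7, -3.3]
gripper_width: 0.493
```

```bash
python3 w.py w15; python3 -c "
from h import *
s=sense();print(s['tool_pos'],s['wrist_force'],s['moment'],R.from_quat(s['tool_rot']).as_matrix().round(4).tolist())
p,d=snapshot('scene'); save('s15',cv2.resize(p[100:230,220:380],None,fx=5,fy=4.5))"
```

```text
15.55 [ 0.56801675 -0.15260959  0.06376305] [[0.9998, 0.019, 0.0078], [0.0189, -0.9998, 0.0074], [0.008, -0.0073, -0.9999]] [10.71433257  6.69385523 -3.34179713] 0.49342265669572294 0.005790737075231352
[ 0.56801532 -0.15259227  0.06376669] [10.61510773  8.30469263 -4.77054727] [ 1.45059707 -1.85556325 -0.27686342] [[0.9998, 0.019, 0.0076], [0.0189, -0.9998, 0.0074], [0.0078, -0.0073, -0.9999]]
```

View pics/w15.png

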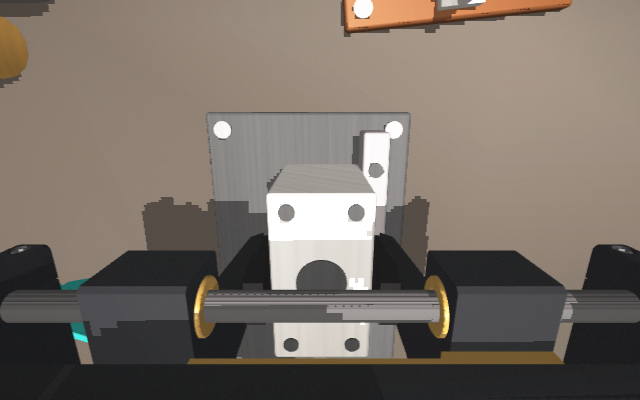

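View pics/s15.png

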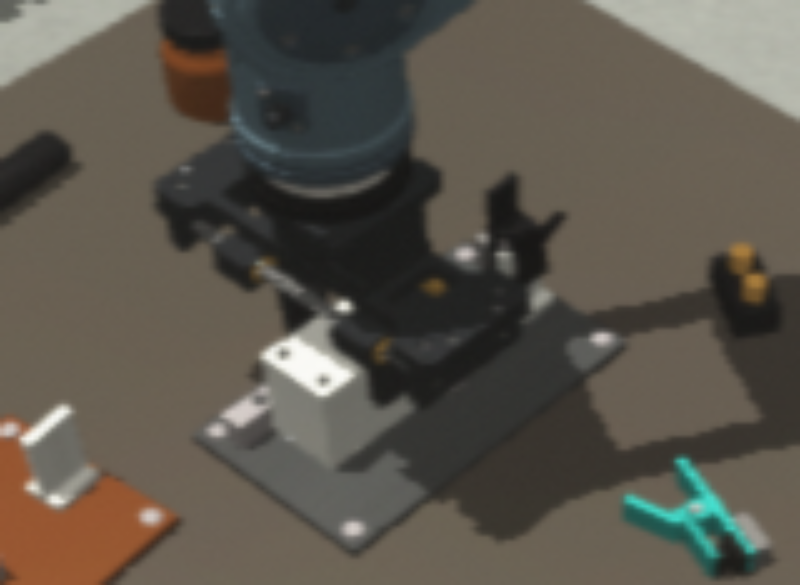

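{"op": "play_rows", "data": {
  "steps": [
    [[-0.002,-0.002,-0.001],[-0.004,0.004,0.002]],
    [[-0.003,-0.003,-0.002],[-0.007,0.007,0.003]],
    [[-0.003,-0.003,-0.002],[-0.007,0.007,0.003]],
    [[-0.003,-0.003,-0.002],[-0.007,0.007,0.003]],
    [[-0.003,-0.003,-0.002],[-0.007,0.007,0.003]],
    [[-0.003,-0.003,-0.002],[-0.007,0.007,0.003]]
  ]
}}

```text
t: 16.15
tool_pos: [0.5682, -0.1526, 0.0634]
tool_rot: [1.0, 0.01, 0.004, -0.002]
wrist_force: [10.4, 17.2, 6.0]
gripper_width: 0.495
```

```bash
python3 w.py w16; python3 -c "
from h import *
s=sense();print(s['tool_pos'],s['wrist_force'],s['moment'],R.from_quat(s['tool_rot']).as_matrix().round(4).tolist(),s['gripper_width'])
p,d=snapshot('top'); save('t16',cv2.resize(p[160:250,335:405],None,fx=6,fy=6))
a=np.load('pics/w16.npz');save('z16',cv2.resize(a['p'][120:370,200:420],None,fx=2.4,fy=2.4,interpolation=cv2.INTER_CUBIC))"
```

```text
16.15 [ 0.56824966 -0.15260388  0.06340797] [[0.9998, 0.0205, 0.0075], [0.0204, -0.9998, 0.0049], [0.0076, -0.0048, -1.0]] [10.36288254 17.16255086  6.01910444] 0.4945617200419613 0.0026373837025603216
[ 0.56825458 -0.1526214   0.06340787] [10.1580051  17.14708475  5.62671774] [ 3.2863726  -1.54888117 -0.42891734] [[0.9998, 0.0205, 0.0075], [0.0204, -0.9998, 0.0049], [0.0076, -0.0047, -1.0]] 0.4945065160215682
```

View pics/z16.png

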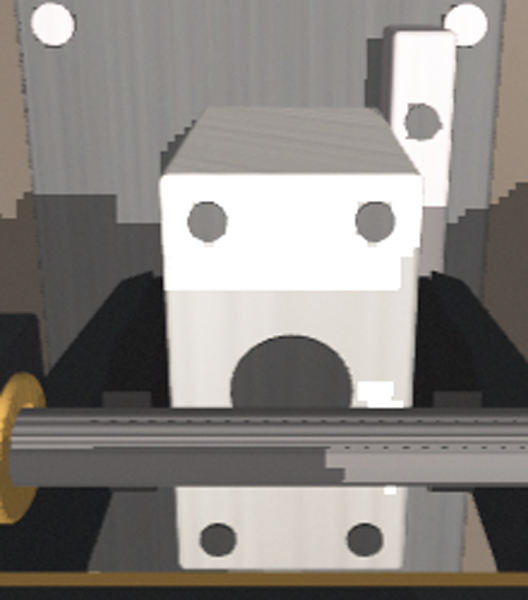

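View pics/t16.png

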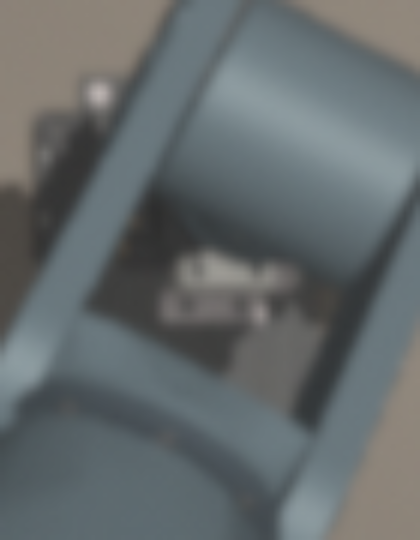

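{"op": "play_rows", "data": {
  "steps": [
    [[-0.003,-0.002,-0.001],[0,0.003,0.001]],
    [[-0.005,-0.002,-0.001],[0,0.003,0.001]],
    [[-0.005,-0.002,-0.001],[0,0.003,0.001]],
    [[-0.005,-0.002,-0.001],[0,0.003,0.001]],
    [[-0.005,-0.002,-0.001],[0,0.003,0.001]],
    [[-0.005,-0.002,-0.001],[0,0.003,0.001]]
  ]
}}

```text
t: 16.75
tool_pos: [0.5677, -0.1527, 0.064]
tool_rot: [1.0, 0.01, 0.007, -0.004]
wrist_force: [14.5, 13.8, -1.0]
gripper_width: 0.492
```

```bash
python3 w.py w17; python3 - <<'E'
from h import *
s=sense();print(s['tool_pos'],s['wrist_force'],R.from_quat(s['tool_rot']).as_matrix().round(4).tolist(),s['gripper_width'])
a=np.load("pics/w17.npz"); C=cam("wrist",dict(tool_pos=a["pos"],tool_rot=a["rot"]))
# predict fixture-frame long fence far top corner & block far top edge in pic
Rz=R.from_euler('z',.022).as_matrix();o=np.array([.528,-.175,0])
for n,q in (("fence far inner",[.1,0,.03]),("blk far +y",[.08,.044,.074]),("blk far -y",[.08,0,.074]),("base far +y",[.11,.09,.008])): print(n,proj(C,o+Rz@np.array(q)).round(1))
save('z17',cv2.resize(a['p'][100:220,200:420],None,fx=3.6,fy=3.6,interpolation=cv2.INTER_CUBIC))
E
```

```text
16.75 [ 0.56769905 -0.15269578  0.06402092] [[0.9997, 0.0197, 0.0146], [0.0196, -0.9998, 0.0073], [0.0148, -0.007, -0.9999]] [14.50898034 13.80287754 -0.98532268] 0.49227411883773187 0.0014386804009783574
[ 0.56768968 -0.15268475  0.06404404] [14.88699158 13.63466659 -1.13700729] [[0.9997, 0.0197, 0.0146], [0.0196, -0.9998, 0.0073], [0.0148, -0.007, -0.9999]] 0.49348689887112
fence far inner [[363.6 131.6]]
blk far +y [[264.8 189.2]]
blk far -y [[375.9 189.2]]
base far +y [[203.8 112.1]]
```

View pics/z17.png

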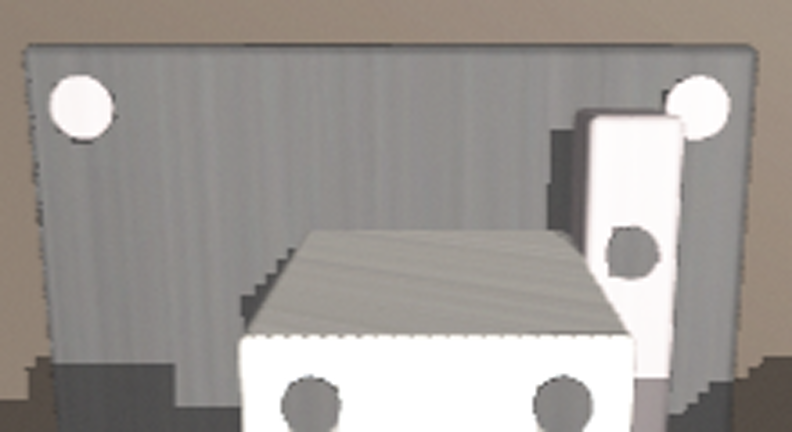

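{"op": "play_rows", "data": {
  "steps": [
    [[-0.002,-0.002,-0.001],[-0.006,0.01,0.001]],
    [[-0.003,-0.002,-0.002],[-0.01,0.022,0.002]],
    [[-0.003,-0.002,-0.002],[-0.01,0.022,0.002]],
    [[-0.003,-0.002,-0.002],[-0.01,0.022,0.002]],
    [[-0.003,-0.002,-0.002],[-0.01,0.022,0.002]],
    [[-0.003,-0.002,-0.002],[-0.01,0.022,0.002]]
  ]
}}

```text
t: 17.3
tool_pos: [0.5683, -0.1524, 0.0633]
tool_rot: [1.0, 0.01, 0.0, -0.0]
wrist_force: [11.4, 14.8, 1.8]
gripper_width: 0.495
```

```bash
python3 w.py w18; python3 - <<'E'
from h import *
s=sense();print(s['tool_pos'],s['wrist_force'],R.from_quat(s['tool_rot']).as_matrix().round(4).tolist(),s['gripper_width'],s['t'])
for n in ("w12","w18"):
    a=np.load(f"pics/{n}.npz"); C=cam("wrist",dict(tool_pos=a["pos"],tool_rot=a["rot"]))
    z=.066 if n=="w12" else .074
    P=np.array([plane(C,u,192.7,z) for u in (266.9,375.6)]); print(n,P.round(4).tolist(),a["pos"], np.linalg.norm(P[0]-P[1]))
save('z18',cv2.resize(a['p'][100:400,170:470],None,fx=2,fy=2,interpolation=cv2.INTER_CUBIC))
p,d=snapshot('scene'); save('s18',cv2.resize(p[110:230,230:370],None,fx=5,fy=5))
E
```

```text
17.3 [ 0.56831463 -0.15242282  0.06335   ] [[0.9998, 0.02, 0.0007], [0.02, -0.9998, 0.0006], [0.0008, -0.0006, -1.0]] [11.40962007 14.83903104  1.78285448] 0.49471949033988444 0.001070738017714379
[ 0.56831453 -0.15241144  0.06335724] [12.39529524 15.02822361  1.41766361] [[0.9998, 0.02, 0.0008], [0.02, -0.9998, 0.0006], [0.0008, -0.0006, -1.0]] 0.49517424466920146 17.35
w12 [[0.5268, 0.3559, 0.066], [0.5293, 0.3134, 0.066]] [0.48912735 0.33195738 0.05494969] 0.042584166917956696
w18 [[0.6067, -0.1299, 0.074], [0.6076, -0.1727, 0.074]] [ 0.56831463 -0.15242282  0.06335   ] 0.04274726775554779
```

View pics/s18.png

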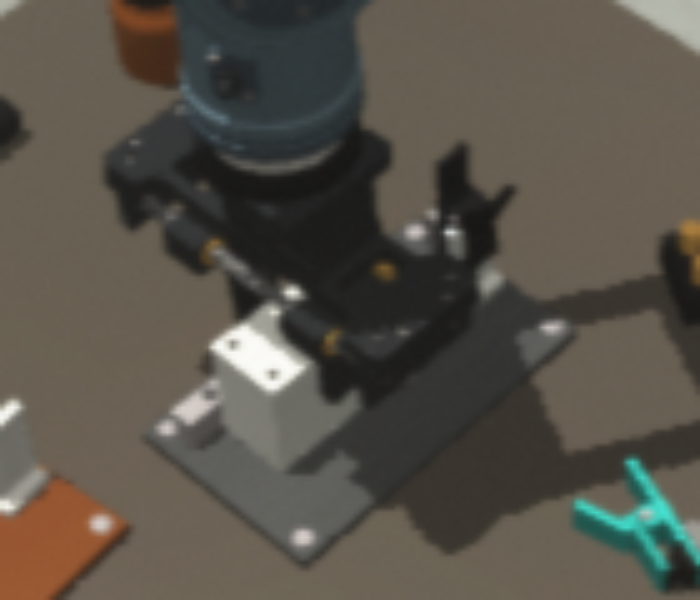

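View pics/z18.png

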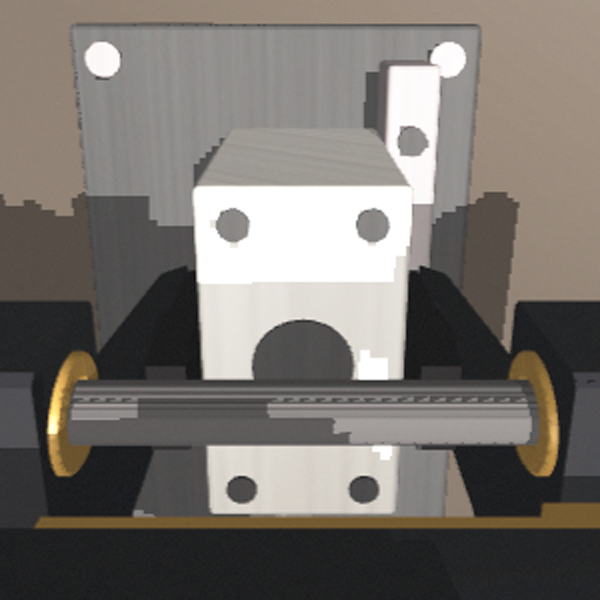

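```bash
python3 - <<'E'
from h import *
order.finish_job(); s=sense(); print(s['t'],s['tool_pos'],s['wrist_force'])
E
```

```text
the job is handed in; nothing more can be done
the job is handed in; nothing more can be done
```

I moved the clip from its stand to the fixture's tab and let go of it. I then set the block into the corner and handed the job in still gripping it and pressing on both fences. The job took about 17.4 s of the 64 s.

- **Clip:** It was pushed down with about 14 N until it stopped, at the height expected for a seated clip. After release, the wrist and scene pictures showed it upright, with its jaws on the tab. The jaws' bite on the tab could not be measured.
- **Block:** In the last reading the wrist force was about 12 N along the shorter-fence direction and 15 N along the longer-fence direction. The tool was level to about 0.001 rad, and its yaw was 0.020 against about 0.022 measured for the fixture. The jaw centre was within about 1 mm of the corner position I had worked out.
- **Disagreements:** In the close wrist view the block's far edge read about 1 to 2 mm nearer than predicted. That is within the camera calibration and the ±4 mm limit. One earlier press had tilted the tool by about 0.016 rad, and I levelled it before handing in.
- **Limits of the checks:** The wrist forces include friction, so the exact force on each fence was not measured. Nothing else appeared moved in the pictures, but I did not measure the other things again at the end.

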